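# Swap the dead battery pack: post it through the return box's sprung flap, charge the spare

## Robot

A 6-joint arm with a two-finger parallel gripper is mounted at the origin on the work surface. World frame = base frame: x ahead of the robot, y to its left, z up, the work surface at z = 0. Lengths are in mm, angles in degrees, forces in N, time in s.
With the tool pointing down it reaches from about 400 to 925 mm from the base axis. Payload 3.4 kg.
Tool frame: the origin (TCP) lies midway between the tips of the shut fingers; the grasp point (between the pads) lies 19 mm behind it; z points along the fingers, y is the line along which they close (so a half turn about z gives the same grasp; the last joint's range is limited). The gripper opens to 85 mm and grips with 20 to 120 N. Pads are 22 mm wide; open, the fingers measure 114 mm over their backs; the gripper's body (76 mm by 85 mm) begins 54 mm behind the grasp point. The pads swing forward as they close: fully open they stand 13 mm farther back than shut.
Start: joints at [-77.664, 17.578, 86.31, -0, 76.112, -4.211], TCP at [163.737, -551.2, 231.305] pointing down, gripper open.
Joint ranges: [-179.03, 179.03], [-60, 130.46], [8.19, 133.38], [-81.62, 261.62], [5.75, 156.47], [-153.77, 153.77]. Speed limits (degrees/s): [147.25, 147.25, 180, 180, 180, 180].

## Interface

Orientations are given as a 3x3 rotation matrix whose columns are the frame's x, y, z axes.
In Python, from rig import ctrl gives the robot as it stands. The module is installed in compiled form; this text tells all that it offers.
- The arm moves only by the shell command python3 -m creep 'ROWS' [OPENING]. ROWS is text: rows parted by semicolons, each of 6 numbers parted by spaces: the shift along the tool's x, y, z scaled (see below), then the turn, a rotation vector about the tool's x, y, z scaled (see below). A call has 1 to 8 rows; each row is the pose to reach, as a shift and turn from the pose commanded when the call began, along the tool's axes at that moment, turning the shorter way round; what a row does not reach only later rows make up. The controller multiplies each number of a shift by 10 cm and each number of a turn by 2 pi rad. A row lasts 1/8 s, in which the tool goes at most 62.5 mm and 10.7 degrees, less where a joint would pass 70% of its speed; a pose out of reach is approached as far as the arm can. A call with a number of a shift or a turn outside -1 to 1 is refused whole. A call with a gripper value outside its range is refused whole. OPENING is the gripper's target within -1 to 1 (shut at 1, half-way at 0, fully open at -1), set as the call begins (- or left out, the last holds). The fingers move at their own pace and stop on an object; the grip force is fixed at half the most. Time passes only in rows, so rows that repeat a pose let the fingers close. It gives the time, the measured TCP pose, the force, the opening and the grip force at its end, in the units of the state.
- ctrl.sense(): the state, without advancing time (a new reading comes with each control period).
- ctrl.camera(name): name is "scene" or "side" or "wrist"; returns a dict with "color" (420x560x3 uint8, red, green, blue), "range_z" (420x560 float32, mm along the optical axis (not along the pixel's ray), 0 where there is no reading), "fovy" (degrees; the focal length in pixels is half the picture's height over the tangent of half this angle, whatever the lens; pixels are square), "cx", "cy" (the principal point, pixels), "dist_coeffs" ([k1, k2, p1, p2, k3] as OpenCV has them; the pictures are not rectified), "R" (3x3) and "t" (3): a world point X has camera coordinates R X + t; the wrist camera has in their place "mount" (4x4, takes a point from camera to tool coordinates, whose origin is the TCP and whose axes are the flange's). Camera axes: x right, y down, z forward; pixel columns grow to the right and rows downward; lengths in mm; the calibration is good to about 2 mm. A picture is of the moment at which its call begins: read the wrist's pose just before it.
- ctrl.job_done(): hands the job in; it is judged then, once.
The state is a dict: "clock": time; "joint_pos": joint angles; "dq": joint speeds; "effort": joint torques, N m; "position": TCP position; "ee_rot": TCP orientation; "wrist_force": force on the tool from outside, world axes, zero at the start; "moment": the same for the moment, N m; "grip_width": opening from 0.0 (shut) to 1.0 (fully open); "grasp_force": force on a finger pad.
Only numpy, scipy, OpenCV 4.12 (cv2) and the standard library are available. Lean on these libraries where they do the work, as an engineer would, in place of code of your own. Each camera call takes 0.05 s, during which the arm holds its last target. There are 200 camera calls.

## Task

The battery pack sitting in the charger is dead. Pull it out and push it through the sprung flap of the battery return box, keeping hold until it is well in, so that it drops inside and the flap shuts behind it. Then take the tall spare pack from the plywood rack and seat it fully home in the emptied charger, lowering it in rather than dropping it; leave the short pack, the tools and the parts bin as they are.

Things in the scene. Friction and masses are not known exactly. Their poses are not given: they have to be found in the camera images.
- return_box: Grey steel battery return box, fixed: 240 mm deep (x), 200 wide (y). Origin: centre of its underside; front looks to its -x. Front wall 170 mm high; from its top the lid slopes up at 20 degrees towards +x over 180 mm to 236 mm, then level to the back. In the slope is the inlet, 80 mm along the slope x 110 across, shut by a flap. Packs go in square to the slope, along (0.34, 0, -0.94) in its axes.
- slot (a point): Centre of the return box's inlet, on the outer surface of the sloping lid (26 mm in front of the box's origin, 204 mm up); axes as the box's. Lid sheet 4 mm thick. Inside, nothing but the flap stands between inlet and floor.
- flap_plate (a joint): Flap angle (rad): 0 shut, up to 1.5 swung inwards. Steel plate 80 mm (down the slope) x 107 x 3, hinged on the inlet's upper edge, held shut by a light spring (about 0.2 N at its lower edge to start it, 0.8 N wide open). It rests on a pack or fingers until they are clear, then snaps shut. A pack pushed in square by at least 100 mm of its length and let go slides into the box by its weight.
- charger: Grey plastic charger screwed to the bench, 135 (x) x 105 (y) x 60 mm high. Origin: centre of its underside, z up. In the middle of its top is one upright well of 40 (x) x 36 mm (y), 48 mm deep, for a pack's stem.
- rack: Plywood rack screwed to the bench, 170 (x) x 86 (y) x 60 mm high. Origin: centre of its underside, z up. Two wells like the charger's, 40 mm either side of its centre along its x, hold the tall spare pack and a short pack, in either order.
- dead_pack: Dead battery pack, at first standing in the charger: 120 mm tall, 0.3 to 0.46 kg. Black block 50 (x) x 46 (y) x 75 mm on a grey stem 34 (x) x 30 (y) x 45, its last 12 mm tapered to 24 x 20. Origin: centre of the stem's lower end, z to the block's top. Seated, the block's underside rests on the charger: origin 15 mm, top 135 mm above the bench; x, y along the charger's, 3 mm play each way.
- dead_pack_mid (a point): Middle of the dead pack, on its long axis 60 mm from the stem's end.
- spare_pack: Tall spare pack, same size and looks as the dead one (120 mm tall), at the start standing in one of the rack's wells at the same height, x and y along the rack's. Origin: centre of the stem's lower end. It goes into the charger with its x along the charger's x (either way round).
- compact_pack: Short pack (85 mm tall: block 40 mm, stem 45 mm), in the rack's other well; its top is 100 mm above the bench. Stays there.
- screwdriver: Screwdriver lying on the bench at the right (-y) end of the work, 190 mm long. Stays there.
- wrench: Steel spanner lying on the bench at the right (-y) end of the work, 180 mm long. Stays there.
- parts_bin: Blue plastic bin with bolts, 150 x 100 x 70 mm high, on the bench at the left (+y) end of the work. Stays there.
Things that resemble listed ones, but are neither listed nor needed, are in the scene too. What is shaped like the spare_pack but turquoise is not meant. What is shaped like the dead_pack but purple or yellow is not meant.

How it is judged (in metres and radians):
On the way, in this order (a step that is already met when the one before it is completed fails the run):
1. the fingers push the dead pack through the flap (value of joint flap_plate above 0.6 rad and distance between dead_pack_mid and slot below 0.05 m and contact force between dead_pack and the fingers above 0.3 N), for 0.05 s.
2. the dead pack lies inside the return box and the flap has shut behind it (x of dead_pack_mid in the frame of return_box between -0.12 and 0.12 m and y of dead_pack_mid in the frame of return_box between -0.1 and 0.1 m and z of dead_pack_mid in the frame of return_box below 0.1 m and value of joint flap_plate below 0.06 rad), for 0.2 s.
3. after that, the spare pack is seated in the charger (horizontal distance between spare_pack and charger below 0.008 m and z of spare_pack in the frame of charger below 0.019 m and angle between spare_pack's own z axis and vertical below 0.06 rad), for 0.2 s.
At the end, for the whole second after the job is handed in: Dead pack at rest inside the return box (its middle within the walls, under 100 mm above the bench); flap shut (under 0.06 rad); spare upright (0.06 rad) and at rest in the charger, its axis within 8 mm of the well's centre, its stem's end under 19 mm above the bench (4 mm off fully home) (all of step 2 and all of step 3 and linear speed of each of spare_pack, dead_pack below 0.02 m/s); the robot touches nothing.
It fails at once if the short pack is shifted by more than 20 mm (distance of compact_pack from where it was at the start of the episode above 0.02 m).
It fails at once if the screwdriver, the spanner or the parts bin is shifted by more than 30 mm (distance of any of screwdriver, wrench, parts_bin from where it was at the start of the episode above 0.03 m).
It fails at once if the spare pack is dropped (falls free at over 0.5 m/s, a fall of more than about 12 mm) (contact force between spare_pack and the fingers below 0.05 N and linear speed of spare_pack above 0.5 m/s).
It also fails if it takes over 67 s, if anything falls off the work surface, if the arm or the gripper's body presses on something with over 40 N, if the wrist force passes 120 N, or if a joint passes its speed limit or range.

## Working session

There is one attempt and no reset: what is moved stays moved. The work goes in short steps, Python scripts to look and compute and a shell command to move; the robot and the scene stay as the last step left them, time stands still between calls to the robot, and variables do not carry over. Pictures are saved under pics/ and viewed, at most 10 in all, crops included, and the job is handed in when it is done.

```bash
mkdir -p pics
cat > h.py <<'E'
import numpy as np, cv2, pickle
from rig import ctrl
def shot(name, fn):
    s=ctrl.sense(); c=ctrl.camera(name); c['tool']=(np.array(s['position']),np.array(s['ee_rot']))
    cv2.imwrite(f'pics/{fn}.png',c['color'][:,:,::-1]); pickle.dump(c,open(f'pics/{fn}.pkl','wb')); return c
def load(fn): return pickle.load(open(f'pics/{fn}.pkl','rb'))
def cloud(c):
    H,W=c['range_z'].shape; f=H/2/np.tan(np.radians(c['fovy'])/2)
    K=np.array([[f,0,c['cx']],[0,f,c['cy']],[0,0,1.]])
    v,u=np.mgrid[:H,:W]; p=np.stack([u.ravel(),v.ravel()],1).astype(np.float64)
    n=cv2.undistortPoints(p[:,None],K,np.array(c['dist_coeffs'],float))[:,0]
    z=c['range_z'].reshape(-1,1); X=np.hstack([n*z,z])
    if 'mount' in c:
        M=np.array(c['mount']); X=X@M[:3,:3].T+M[:3,3]; P,R=c['tool']; X=X@R.T+P
    else: X=(X-np.array(c['t']))@np.array(c['R'])
    X[z[:,0]==0]=np.nan
    return X.reshape(H,W,3)
E
python3 - <<'E'
from h import *
s=ctrl.sense(); print(s)
shot('scene','a'); shot('side','b')
a=cv2.imread('pics/a.png');b=cv2.imread('pics/b.png')
cv2.imwrite('pics/a1.png',cv2.resize(a,(800,600)));cv2.imwrite('pics/b1.png',cv2.resize(b,(800,600)))
E
```

```text
{'clock': 0.0, 'joint_pos': array([-7.76641569e+01,  1.76209733e+01,  8.63845234e+01, -5.04952703e-04,
        7.61110482e+01, -4.21004104e+00]), 'dq': array([ 0.00586289,  0.09456702,  0.10306977,  0.05418518, -0.06354201,
       -0.09344967]), 'effort': array([-4.21159551e-03, -4.57559216e+01, -2.51919705e+01, -4.09737277e-04,
        1.34287981e-02, -1.18891384e-05]), 'position': array([ 163.58368787, -550.50178267,  230.389738  ]), 'ee_rot': array([[ 9.58591406e-01,  2.84784692e-01, -4.42923791e-04],
       [ 2.84785001e-01, -9.58589360e-01,  1.98529814e-03],
       [ 1.40800484e-04, -2.02922778e-03, -9.99997931e-01]]), 'wrist_force': array([-0.24989123, -0.55291145, -0.49627142]), 'moment': array([ 0.03264621,  0.00066292, -0.03762365]), 'grasp_force': 0.0, 'grip_width': 0.9988684800609492}
```

View pics/a1.png

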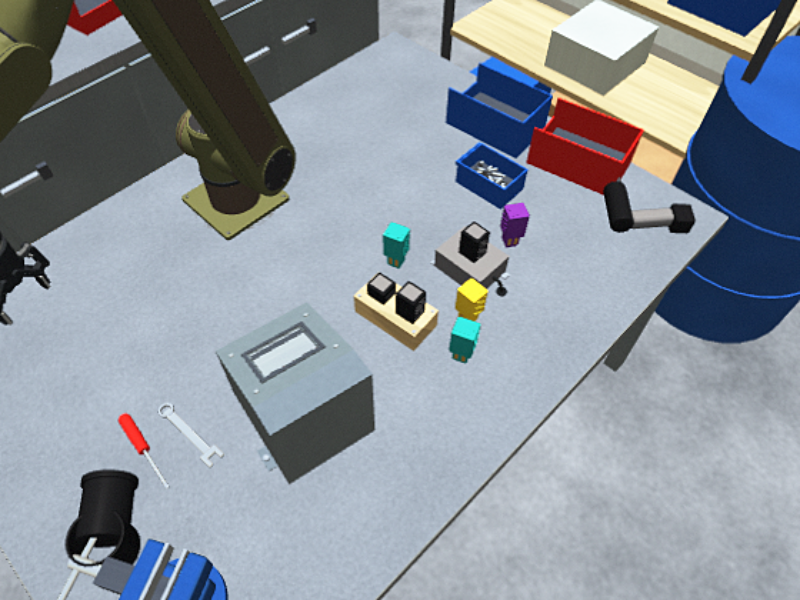

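View pics/b1.png

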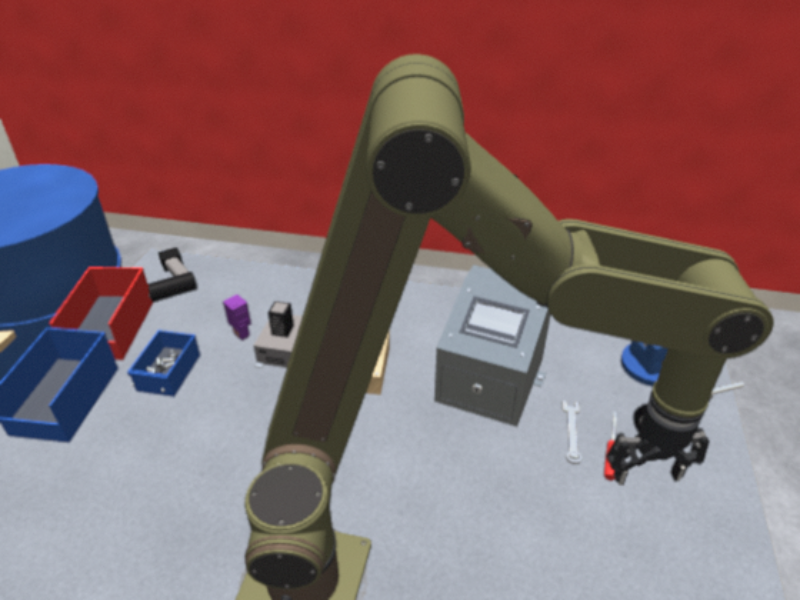

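In the scene view (800x600), the charger with the black dead pack is at (474,240). The rack holds black packs at (381,288), which looks short, and (411,300), which looks tall. The turquoise (397,243 and 464,340), purple (515,222) and yellow (471,298) packs are distractors. The return box inlet is at (285,350). Next I'll measure these from depth and check the two rack packs in a crop.

```bash
cat > m.py <<'E'
from h import *
c=load('a'); X=cloud(c); k=0.7
def med(u,v,r=2):
    u,v=int(u*k),int(v*k); return np.nanmedian(X[v-r:v+r+1,u-r:u+r+1].reshape(-1,3),0).round(1)
for n,p in dict(dead=(473,233),rackL=(381,283),rackR=(411,292),charg=(455,257),rackt=(365,297),racktr=(425,322),lid=(250,370),flap=(285,352),boxtop=(335,385),purple=(515,210),yel=(471,288),tq1=(397,231),tq2=(464,328),bench=(560,330)).items(): print(n,med(*p))
def top(zlo,zhi,u0,u1,v0,v1):
    m=np.zeros(X.shape[:2],bool); m[int(v0*k):int(v1*k),int(u0*k):int(u1*k)]=1
    m&=(X[...,2]>zlo)&(X[...,2]<zhi)
    P=X[m][:,:2].astype(np.float32); r=cv2.minAreaRect(P); return len(P),r,X[m][:,2].mean()
print('dead',top(128,142,455,492,215,262))
print('rackL',top(90,142,362,396,265,302)); print('rackR',top(125,142,394,430,275,322))
print('charger',top(52,68,430,512,215,290)); print('rack',top(52,68,350,440,270,350))
print('boxlevel',top(228,244,215,380,300,420))
m=np.zeros(X.shape[:2],bool); m[int(300*k):int(420*k),int(215*k):int(375*k)]=1
m&=(X[...,2]>172)&(X[...,2]<230); P=X[m]; 
A=np.c_[P[:,:2],np.ones(len(P))]; 
for _ in range(4):
    co=np.linalg.lstsq(A,P[:,2],rcond=None)[0]; g=abs(A@co-P[:,2])<5; A=A[g];P=P[g]
print('slope',co,np.degrees(np.arctan(np.hypot(*co[:2]))),np.degrees(np.arctan2(co[1],co[0])),cv2.minAreaRect(P[:,:2].astype(np.float32)),len(P))
a=c['color'][:,:,::-1][140:300,220:380]; cv2.imwrite('pics/a2.png',cv2.resize(a,(600,600),interpolation=2))
E
python3 m.py
```

```text
dead [587.6 246.2 135.1]
rackL [521.   20.5 100.8]
rackR [599.2  30.5 136.8]
charg [565.7 218.6  61.1]
rackt [500.4  -8.   62. ]
racktr [640.7  37.4  60.7]
lid [ 551.2 -334.1  206.8]
flap [ 562.6 -265.1  204.3]
boxtop [ 691.7 -255.8  235.5]
purple [602.4 374.9 122.7]
yel [675.1 136.  121.1]
tq1 [451.1 140.9 121.2]
tq2 [729.2  50.5 121.7]
bench [8.440e+02 2.674e+02 4.000e-01]
dead (186, ((587.49609375, 251.3385467529297), (48.39884567260742, 51.74808120727539), 89.13409423828125), np.float64(135.2990807443979))
rackL (224, ((536.5355224609375, 23.055767059326172), (81.215576171875, 48.82835006713867), 5.983036041259766), np.float64(100.13520383967315))
rackR (240, ((600.0377807617188, 30.07390594482422), (51.49251937866211, 49.72669219970703), 5.334315299987793), np.float64(134.81006562234612))
charger (782, ((586.8994140625, 282.6731872558594), (171.5996551513672, 138.0626983642578), 89.92539978027344), np.float64(60.466602628445685))
rack (648, ((560.8167114257812, 24.544998168945312), (173.26014709472656, 88.30875396728516), 6.973673343658447), np.float64(60.28466583072675))
boxlevel (2270, ((656.5527954101562, -285.61419677734375), (198.64833068847656, 101.17151641845703), 78.96420288085938), np.float64(235.03138032924215))
slope [ 1.74007907e-01 -6.20512864e-02  8.64628933e+01] 10.46685047705102 -19.626253866485506 ((597.4852294921875, -274.12091064453125), (199.48277282714844, 220.888671875), 78.97557067871094) 1076
```

View pics/a2.png

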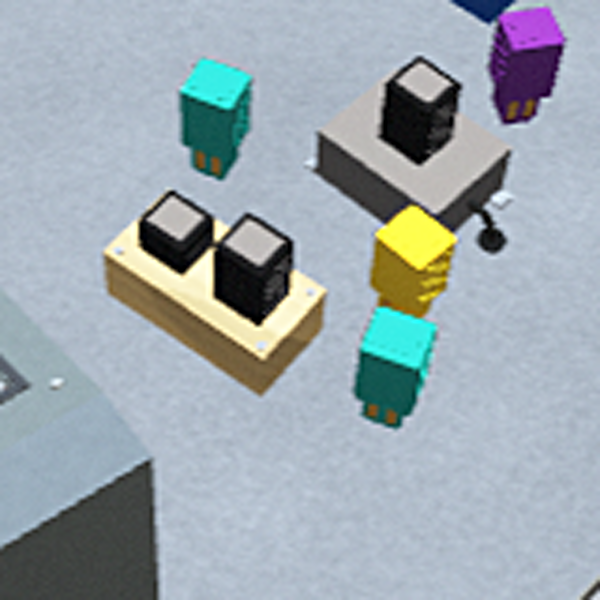

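The crop settles it: the pack in the rack's right well (crop 254,265) is the tall spare, with its top at z=135. The left one (crop 176,230) has its top at z=100, so it's the short pack and stays. Now I'll refine the box, charger and rack poses.

```bash
cat > m2.py <<'E'
from h import *
from scipy.optimize import least_squares
def fits(c,X):
    V=X.reshape(-1,3); V=V[np.isfinite(V[:,0])]
    t20=np.tan(np.radians(20))
    p=np.array([587,-280,np.radians(-11)])
    def loc(p,V):
        d=V[:,:2]-p[:2]; cs,sn=np.cos(p[2]),np.sin(p[2]); return d[:,0]*cs+d[:,1]*sn,-d[:,0]*sn+d[:,1]*cs
    for _ in range(6):
        x,y=loc(p,V); s=(abs(y)<85)&(x>-105)&(x<45)&(abs(V[:,2]-(170+t20*(x+120)))<15)
        Q=V[s]
        if s.sum()<200: print('few',s.sum());return
        r=least_squares(lambda q:(lambda xy:170+t20*(xy[0]+120)-Q[:,2])(loc([q[0],p[1],q[1]],Q)),[p[0],p[2]],loss='soft_l1')
        p[0],p[2]=r.x
        x,y=loc(p,V); e=(V[:,2]>178)&(V[:,2]<245)&(abs(x)<110)&(abs(y)<125)
        lo,hi=np.percentile(y[e],[.5,99.5]); b=[lo,hi]; m=(lo+hi)/2; p[:2]+=m*np.array([-np.sin(p[2]),np.cos(p[2])])
    print('box',p[:2].round(1),np.degrees(p[2]).round(2),'ywidth',round(hi-lo,1),'back edge',np.percentile(x[(V[:,2]>228)&(abs(y)<90)&(x<140)],[99.5]),r.cost/len(Q))
    R=np.array([[np.cos(p[2]),-np.sin(p[2])],[np.sin(p[2]),np.cos(p[2])]]); print('slot',(p[:2]+R@[-26,0]).round(1),204)
def rects(X):
    for n,(x0,x1,y0,y1,z0,z1) in dict(charger=(500,670,180,315,54,66),dead=(550,625,210,290,129,141),rack=(460,660,-40,90,54,66),spare=(560,640,-15,75,129,141)).items():
        m=((X[...,0]>x0)&(X[...,0]<x1)&(X[...,1]>y0)&(X[...,1]<y1)&(X[...,2]>z0)&(X[...,2]<z1)).astype(np.uint8)
        if m.sum()<20: print(n,'few'); continue
        k,l,st,_=cv2.connectedComponentsWithStats(m); 
        i=[j for j in range(1,k) if st[j,4]>25]; P=X[np.isin(l,i)]
        r=cv2.minAreaRect(P[:,:2].astype(np.float32)); print(n,len(P),np.round(r[0],1),np.round(r[1],1),round(r[2],1),'z',np.median(P[:,2]).round(1))
if __name__=='__main__':
    import sys
    c=load(sys.argv[1]); X=cloud(c); fits(c,X); rects(X)
E
python3 m2.py a; python3 m2.py b
```

```text
box [ 584.8 -272.8] -10.49 ywidth 197.5 back edge [121.91830002] 0.9883693762246814
slot [ 559.2 -268. ] 204
charger 715 [586.8 251.9] [138.2 109.4] 0.0 z 60.5
dead 179 [587.5 251.3] [48.4 51.7] 89.1 z 135.4
rack 593 [560.9  24.9] [173.   88.4] 6.6 z 60.3
spare 217 [600.   30.6] [51.5 48.6] 5.3 z 135.6
box [ 586.1 -272.6] -10.55 ywidth 199.7 back edge [93.34460837] 1.6253603038638877
slot [ 560.5 -267.8] 204
charger 393 [583.6 263. ] [145.2  95.5] 5.1 z 59.8
dead 126 [582.6 254.1] [53.2 48.3] 2.2 z 135.1
rack 107 [552.  -12.5] [152.5  18.9] 1.9 z 59.5
spare few
```

```bash
cat > go.py <<'E'
# how far to go: python3 go.py x y z yaw tilt  -> shift/turn in creep units
import sys; from h import *; from scipy.spatial.transform import Rotation as Ro
def tgt(yaw,tilt=0):
    # tool x along yaw, z down; tilt leans z towards +x(yaw)
    return Ro.from_euler('Z',yaw,degrees=True)*Ro.from_euler('Y',-tilt,degrees=True)*Ro.from_matrix(np.diag([1.,-1,-1]))
def need(p,yaw,tilt=0):
    s=ctrl.sense(); R=Ro.from_matrix(s['ee_rot']); d=R.inv().apply(np.array(p)-s['position'])/100; w=(R.inv()*tgt(yaw,tilt)).as_rotvec()/2/np.pi
    print('t',round(s['clock'],2),'pos',s['position'].round(1),'shift',d.round(3),'turn',w.round(4),'F',s['wrist_force'].round(1),'grip',round(s['grip_width'],3),round(s['grasp_force'],1),'q',np.round(s['joint_pos'],0))
if __name__=='__main__':
    a=[float(v) for v in sys.argv[1:]]; need(a[:3],*a[3:])
E
python3 -m creep '0 0 -.5 0 0 .023; 0 0 -1 0 0 .046; 0 0 -1 0 0 .046' -1
python3 -m creep '1 -1 -.4 0 0 0;1 -1 -.4 0 0 0;1 -1 -.4 0 0 0' | tail -1
python3 -m creep '1 -1 0 0 0 0;1 -1 0 0 0 0;1 -1 0 0 0 0' | tail -1
python3 -m creep '.6 -1 0 0 0 0;.6 -1 0 0 0 0' | tail -1
python3 -m creep '.5 -1 0 0 0 0;.5 -1 0 0 0 0' | tail -1
python3 -m creep '.5 -1 0 0 0 0;.5 -1 0 0 0 0' | tail -1
python3 -m creep '.4 -1 0 0 0 0;.4 -1 0 0 0 0' | tail -1
python3 -m creep '.2 -1 0 0 0 0;.2 -1 0 0 0 0;.2 -1 0 0 0 0' | tail -1
python3 go.py 587 252 370 0
python3 -c "
from h import *
import cv2
c=shot('wrist','w1'); print(np.array(c['mount']).round(2))"
python3 m2.py w1
```

```text
clock: 0.48
position: [164.3, -553.5, 335.8]
ee_rot: [[1.0, -0.001, 0.002], [-0.001, -1.0, -0.009], [0.002, 0.009, -1.0]]
wrist_force: [-0.1, -0.3, -0.7]
grip_width: 1.0
grasp_force: 0.0
grasp_force: 0.0
grasp_force: 0.0
grasp_force: 0.0
grasp_force: 0.0
grasp_force: 0.0
grasp_force: 0.0
grasp_force: 0.0
t 2.6 pos [584.1 150.7 369.4] shift [ 0.032 -1.013 -0.007] turn [0.     0.0004 0.0006] F [-0.6 -0.3  0.7] grip 1.002 0.0 q [ 10.  16.  69.   0.  95. 100.]
[[  -0.     -0.95   -0.31   81.35]
 [   1.     -0.      0.      1.28]
 [  -0.     -0.31    0.95 -142.96]
 [   0.      0.      0.      1.  ]]
few 0
charger 5988 [588.3 252. ] [134.9 105.9] 0.4 z 60.2
dead 1913 [589.1 251.8] [46.6 49.7] 89.9 z 135.3
rack 4109 [561.6  25.3] [170.9  87.1] 6.0 z 60.4
spare 1929 [601.3  29.9] [50.6 45.5] 5.9 z 135.4
```

View pics/w1.png

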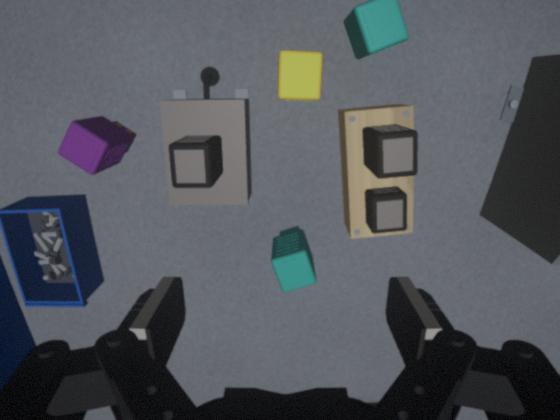

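The wrist view shows the charger and dead pack at (195,155) and the rack with the spare at (390,150) and the short pack at (385,210). The measured sizes match the given ones. I'll grasp the dead pack at about (589,252), yaw 0.

```bash
python3 -m creep '.05 -1 0 0 0 0;.05 -1 0 0 0 0' | head -2
python3 -m creep '0 0 1 0 0 0;0 0 1 0 0 0;0 0 1 0 0 0' | head -2
python3 -m creep '0 0 .7 0 0 0;0 0 .7 0 0 0;0 0 .7 0 0 0' | head -2
python3 go.py 589 252 93 0
```

```text
clock: 2.9
position: [589.2, 248.2, 370.7]
clock: 3.28
position: [586.6, 246.0, 267.2]
clock: 3.65
position: [590.1, 248.3, 203.0]
t 3.65 pos [590.1 248.3 203. ] shift [-0.012 -0.037  1.1  ] turn [-0.0001 -0.0003 -0.0002] F [-0.2 -0.3  0.6] grip 0.999 0.0 q [ 19.  24.  80.  -0.  76. 109.]
```

```bash
python3 -m creep '0 -.02 .6 0 0 0;0 -.02 1 0 0 0;0 -.02 1 0 0 0;0 -.02 1 0 0 0' | head -2
python3 -m creep '0 0 .09 0 0 0;0 0 .09 0 0 0;0 0 .09 0 0 0'
python3 go.py 589 252 93 0
```

```text
clock: 4.15
position: [591.6, 251.5, 104.6]
clock: 4.53
position: [589.2, 250.8, 92.9]
ee_rot: [[1.0, -0.0, 0.001], [-0.0, -1.0, 0.0], [0.001, -0.0, -1.0]]
wrist_force: [-0.7, -0.8, -0.5]
grip_width: 0.999
grasp_force: 0.0
t 4.53 pos [589.2 250.8  92.9] shift [-0.002 -0.012 -0.001] turn [-0.     -0.0001 -0.    ] F [-0.7 -0.8 -0.5] grip 0.999 0.0 q [ 19.  30.  88.  -0.  62. 109.]
```

```bash
python3 -m creep '0 0 0 0 0 0;0 0 0 0 0 0;0 0 0 0 0 0;0 0 0 0 0 0;0 0 0 0 0 0;0 0 0 0 0 0' 1
python3 -m creep '0 0 -.15 0 0 0;0 0 -.3 0 0 0;0 0 -.6 0 0 0;0 0 -1 0 0 0;0 0 -1 0 0 0'
python3 -m creep '0 0 -.6 0 0 0;0 0 -1 0 0 0;0 0 -1 0 0 0'
python3 go.py 587 252 330 0
```

```text
clock: 5.28
position: [589.3, 251.0, 92.7]
ee_rot: [[1.0, -0.0, 0.001], [-0.0, -1.0, 0.001], [0.001, -0.001, -1.0]]
wrist_force: [0.4, 1.2, 3.4]
grip_width: 0.528
grasp_force: 62.3
clock: 5.9
position: [591.6, 251.1, 196.9]
ee_rot: [[1.0, -0.0, 0.008], [-0.0, -1.0, 0.002], [0.008, -0.002, -1.0]]
wrist_force: [-0.2, 0.6, -2.9]
grip_width: 0.532
grasp_force: 63.1
clock: 6.28
position: [590.5, 250.9, 295.5]
ee_rot: [[1.0, -0.0, 0.006], [-0.0, -1.0, 0.002], [0.006, -0.002, -1.0]]
wrist_force: [0.4, 0.2, -3.0]
grip_width: 0.532
grasp_force: 63.7
t 6.28 pos [590.5 250.9 295.5] shift [-0.033 -0.012 -0.346] turn [-0.0003 -0.001  -0.0001] F [ 0.4  0.2 -3. ] grip 0.532 63.7 q [ 19.  21.  72.  -0.  87. 109.]
```

```bash
python3 -m creep '0 .3 -.6 0 0 0;0 1 -.85 0 0 0;0 1 -.85 0 0 0' | head -2
python3 -m creep '-.3 1 0 0 0 0;-.3 1 0 0 0 0' | head -2
python3 -m creep '-.2 1 0 0 0 0;-.2 1 0 0 0 0' | head -2
python3 -m creep '-.2 1 0 0 0 0;-.2 1 0 0 0 0' | head -2
python3 -m creep '0 1 0 0 0 0;0 1 0 0 0 0;0 1 0 0 0 0' | head -2
python3 go.py 520.1 -260.5 370 -10.5 20
```

```text
clock: 6.65
position: [588.6, 147.4, 376.7]
clock: 6.9
position: [556.8, 48.9, 374.0]
clock: 7.15
position: [536.7, -51.2, 374.1]
clock: 7.4
position: [516.9, -151.1, 374.0]
clock: 7.78
position: [517.6, -251.6, 373.4]
t 7.78 pos [ 517.6 -251.6  373.4] shift [0.025 0.089 0.034] turn [-0.0052  0.0563  0.0281] F [ 0.7  0.7 -4.2] grip 0.528 64.2 q [-30.  14.  72.  -0.  95.  60.]
```

```bash
python3 -m creep '.025 .09 0 -.0026 .028 .014;.025 .09 0 -.0052 .0563 .0281;.025 .09 0 -.0052 .0563 .0281;.025 .09 0 -.0052 .0563 .0281' | head -2
python3 go.py 520.1 -260.5 314.9 -10.5 20
python3 -c "
from h import *
shot('scene','c');shot('side','d')
a=cv2.imread('pics/c.png')[160:350,110:310];b=cv2.imread('pics/d.png')[120:310,270:470]
cv2.imwrite('pics/cd.png',cv2.resize(np.hstack([a,b]),(800,380),interpolation=2))"
```

```text
clock: 8.28
position: [521.2, -257.6, 376.9]
t 8.28 pos [ 521.2 -257.6  376.9] shift [-0.219  0.03   0.58 ] turn [-0.0002 -0.0005  0.0009] F [ 0.3 -0.4 -3. ] grip 0.533 64.3 q [-36.   4.  87.   9.  71.  63.]
```

View pics/cd.png

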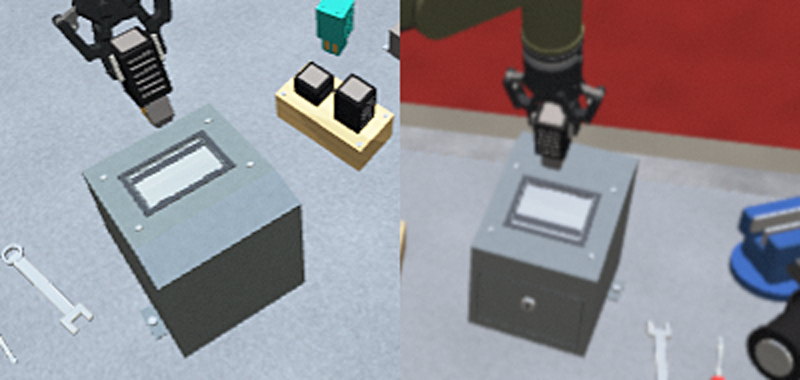

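The left half shows the pack tilted in front of the inlet, with the inlet centre at about (178,172). The right half shows the same from the side, with the stem end at (555,160). I'll line up square to the slope.

```bash
python3 -m creep '-.12 .03 .3 0 0 0.0009;-.24 .03 .58 0 0 0.0009;-.24 .03 .58 0 0 0.0009;-.24 .03 .58 0 0 0.0009' | head -2
python3 go.py 520.1 -260.5 314.9 -10.5 20
```

```text
clock: 8.88
position: [520.3, -261.6, 316.0]
t 8.88 pos [ 520.3 -261.6  316. ] shift [-0.008 -0.011  0.009] turn [-0.     -0.0012 -0.    ] F [ 0.9 -0.3 -3.3] grip 0.53 64.1 q [-36.   6.  93.  10.  63.  61.]
```

```bash
python3 -m creep '-.02 0 .2 0 0 0;-.02 0 .4 0 0 0;-.02 0 .6 0 0 0;-.02 0 .8 0 0 0;-.02 0 .8 0 0 0'
python3 go.py 520.1 -260.5 314.9 -10.5 20
```

```text
clock: 9.5
position: [544.5, -265.6, 238.9]
ee_rot: [[0.922, -0.182, 0.341], [-0.171, -0.983, -0.062], [0.346, -0.001, -0.938]]
wrist_force: [-1.8, 0.2, -3.7]
grip_width: 0.533
grasp_force: 64.1
t 9.5 pos [ 544.5 -265.6  238.9] shift [ 0.029 -0.007 -0.799] turn [-0.0002 -0.0007 -0.0001] F [-1.8  0.2 -3.7] grip 0.533 64.1 q [-35.  11.  98.  11.  53.  60.]
```

```bash
python3 -m creep '0 0 .2 0 0 0;0 0 .4 0 0 0;0 0 .6 0 0 0;0 0 .73 0 0 0;0 0 .73 0 0 0;0 0 .73 0 0 0'
python3 go.py 520.1 -260.5 314.9 -10.5 20
```

```text
clock: 10.25
position: [569.4, -270.5, 171.5]
ee_rot: [[0.921, -0.183, 0.343], [-0.172, -0.983, -0.063], [0.349, -0.0, -0.937]]
wrist_force: [-1.8, 0.2, -3.3]
grip_width: 0.533
grasp_force: 64.0
t 10.25 pos [ 569.4 -270.5  171.5] shift [ 0.029 -0.008 -1.519] turn [-0.     -0.0011 -0.0002] F [-1.8  0.2 -3.3] grip 0.533 64.0 q [-34.  17. 101.  12.  44.  60.]
```

```bash
python3 -m creep '0 0 0 0 0 0;0 0 0 0 0 0;0 0 0 0 0 0;0 0 0 0 0 0;0 0 0 0 0 0' -.42
python3 -m creep '0 0 -.3 0 0 0;0 0 -.6 0 0 0;0 0 -1 0 0 0;0 0 -1 0 0 0'
python3 -m creep '0 0 -.6 0 0 0;0 0 -1 0 0 0;0 0 -1 0 0 0' -1
python3 go.py 520 -261 373 0 0
python3 -c "
from h import *
shot('scene','e');shot('side','f')
a=cv2.imread('pics/e.png')[160:350,110:310];b=cv2.imread('pics/f.png')[120:310,270:470]
cv2.imwrite('pics/ef.png',cv2.resize(np.hstack([a,b]),(800,380),interpolation=2))"
```

```text
clock: 10.88
position: [569.0, -270.2, 170.6]
ee_rot: [[0.922, -0.183, 0.342], [-0.172, -0.983, -0.063], [0.348, -0.001, -0.938]]
wrist_force: [0.6, -0.2, 1.7]
grip_width: 0.714
grasp_force: 0.4
clock: 11.38
position: [535.8, -264.9, 267.9]
ee_rot: [[0.92, -0.184, 0.347], [-0.171, -0.983, -0.066], [0.353, 0.002, -0.936]]
wrist_force: [0.2, -0.0, -0.0]
grip_width: 0.711
grasp_force: 0.0
clock: 11.75
position: [501.5, -258.5, 361.2]
ee_rot: [[0.92, -0.183, 0.347], [-0.171, -0.983, -0.066], [0.353, 0.002, -0.936]]
wrist_force: [0.1, 0.0, 0.1]
grip_width: 1.004
grasp_force: 0.0
t 11.75 pos [ 501.5 -258.5  361.2] shift [ 0.216 -0.009 -0.044] turn [ 0.0056 -0.0572 -0.029 ] F [0.1 0.  0.1] grip 1.004 0.0 q [-38.   2.  90.  10.  69.  61.]
```

View pics/ef.png

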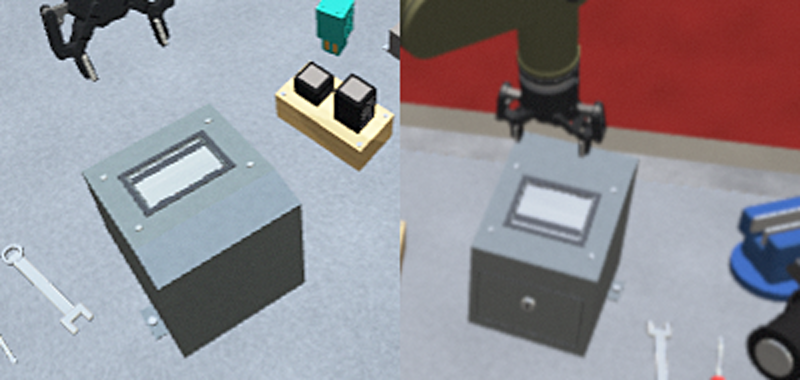

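The gripper is empty and the flap is shut (inlet at 178,172), so the dead pack is inside. Next is the spare at (601.3,30), yaw 6.

```bash
python3 -m creep '.2 0 -.04 .0028 -.028 -.014;.2 0 -.04 .0056 -.0572 -.029;.2 0 -.04 .0056 -.0572 -.029;.2 0 -.04 .0056 -.0572 -.029' | head -2
python3 -m creep '.3 -1 0 0 0 -.0167;.3 -1 0 0 0 -.0167;.3 -1 0 0 0 -.0167' | head -2
python3 go.py 590 -60 300 6
```

```text
clock: 12.35
position: [517.6, -260.2, 366.0]
clock: 12.72
position: [546.5, -158.0, 368.9]
t 12.72 pos [ 546.5 -158.   368.9] shift [ 0.541 -0.923  0.692] turn [-0.0009  0.0006  0.0005] F [-2.  -0.1 -0.5] grip 0.997 0.0 q [-21.  13.  73.   0.  94.  63.]
```

```bash
python3 -m creep '.27 -.5 .35 0 0 0;.4 -.92 .3 -.0009 .0006 .0005;.4 -.92 .3 -.0009 .0006 .0005;.4 -.92 .3 -.0009 .0006 .0005' | head -2
python3 -m creep '.3 -.9 0 0 0 0;.2 -.9 0 0 0 0;.2 -.9 0 0 0 0;.2 -.9 0 0 0 0' | head -2
python3 -c "
from h import *
shot('wrist','w2')"; python3 m2.py w2
python3 go.py 601.3 30 230 6
```

```text
clock: 13.22
position: [576.6, -66.0, 339.3]
clock: 13.72
position: [588.1, 24.8, 339.2]
box [ 593.  -232.1] -12.62 ywidth 122.3 back edge [38.57393066] 1.6091168936715963
slot [ 567.6 -226.4] 204
charger 8507 [588.6 251.7] [107.  136.1] 89.9 z 60.1
dead few
rack 5179 [560.9  24.9] [171.7  86.7] 5.9 z 60.4
spare 2332 [601.   29.1] [50.8 45.6] 6.2 z 135.5
t 13.78 pos [588.2  24.7 339.2] shift [ 0.137 -0.042  1.091] turn [ 0.0003  0.0001 -0.0007] F [ 1.3 -0.3  0. ] grip 1.0 0.0 q [-2. 15. 74. -0. 91. 83.]
```

```bash
python3 -m creep '.13 -.04 .5 0 0 0;.13 -.04 1 0 0 0;.13 -.04 1 0 0 0;.13 -.04 1 0 0 0' | head -2
python3 -m creep '0 0 .5 0 0 0;0 0 .8 0 0 0;0 0 .8 0 0 0;0 0 .8 0 0 0' | head -2
python3 go.py 601.1 29.5 93 6
```

```text
clock: 14.28
position: [601.8, 30.7, 240.6]
clock: 14.78
position: [602.9, 31.4, 161.9]
t 14.78 pos [602.9  31.4 161.9] shift [-0.023  0.016  0.689] turn [ 0.0003 -0.0007 -0.0004] F [ 0.1 -0.8 -0.1] grip 0.999 0.0 q [-1. 23. 88. -0. 68. 83.]
```

```bash
python3 -m creep '-.01 .01 .35 0 0 0;-.01 .01 .69 0 0 0;-.01 .01 .69 0 0 0;-.01 .01 .69 0 0 0' | head -2
python3 -m creep '0 0 0 0 0 0;0 0 0 0 0 0;0 0 0 0 0 0;0 0 0 0 0 0;0 0 0 0 0 0;0 0 0 0 0 0' 1
python3 go.py 601.1 29.5 93 6
```

```text
clock: 15.28
position: [601.7, 30.4, 92.3]
clock: 16.02
position: [600.6, 30.6, 91.3]
ee_rot: [[0.995, 0.102, 0.002], [0.102, -0.995, -0.001], [0.001, 0.001, -1.0]]
wrist_force: [-0.7, 0.0, 6.6]
grip_width: 0.531
grasp_force: 62.6
t 16.02 pos [600.6  30.6  91.3] shift [ 0.004  0.011 -0.017] turn [ 0.0002 -0.0002 -0.0004] F [-0.7  0.   6.6] grip 0.531 62.6 q [-1. 27. 93. -0. 60. 83.]
```

```bash
python3 -m creep '0 0 -.15 0 0 0;0 0 -.3 0 0 0;0 0 -.6 0 0 0;0 0 -1 0 0 0;0 0 -1 0 0 0' | tail -5
python3 -m creep '0 0 -.6 0 0 .01;0 0 -.7 0 0 .0163;0 0 -.7 0 0 .0163;0 0 -.7 0 0 .0163' 
python3 go.py 588.0 251.8 260 0
```

```text
position: [602.6, 30.6, 194.1]
ee_rot: [[0.995, 0.102, 0.008], [0.102, -0.995, -0.001], [0.008, 0.002, -1.0]]
wrist_force: [0.3, 0.5, -4.5]
grip_width: 0.53
grasp_force: 62.6
clock: 17.15
position: [598.3, 30.7, 257.8]
ee_rot: [[1.0, 0.0, -0.005], [0.0, -1.0, -0.001], [-0.005, 0.001, -1.0]]
wrist_force: [0.3, 0.4, -4.4]
grip_width: 0.533
grasp_force: 64.2
t 17.15 pos [598.3  30.7 257.8] shift [-0.102 -2.211 -0.024] turn [0.0002 0.0008 0.0001] F [ 0.3  0.4 -4.4] grip 0.533 64.2 q [-1. 19. 81. -0. 81. 89.]
```

```bash
python3 -m creep '-.05 -.5 0 0 0 0;-.1 -1 0 0 0 0;-.1 -1 0 0 0 0;-.1 -1 0 0 0 0' | head -2
python3 -m creep '0 -.5 0 0 0 0;0 -1 0 0 0 0;0 -1 0 0 0 0' | head -2
python3 -m creep '0 -.21 0 0 0 0;0 -.21 0 0 0 0;0 -.21 0 0 0 0;0 -.21 0 0 0 0;0 -.21 0 0 0 0' | head -2
python3 -c "
from h import *
shot('wrist','w3')"; python3 m2.py w3 | grep charger
python3 go.py 588.0 251.8 140 0
```

```text
clock: 17.65
position: [589.0, 130.5, 258.2]
clock: 18.02
position: [589.8, 232.8, 258.7]
clock: 18.65
position: [589.9, 251.1, 259.8]
charger 9306 [594.2 251.7] [123.7 105.7] 0.5 z 60.3
t 18.7 pos [589.9 251.2 259.8] shift [-0.018 -0.007  1.198] turn [ 0.0002  0.0001 -0.0001] F [-0.1  0.4 -4.5] grip 0.528 65.1 q [ 19.  22.  75.  -0.  83. 109.]
```

View pics/w3.png

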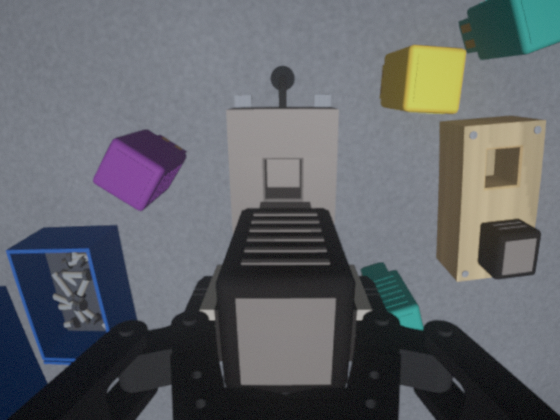

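The wrist view shows the spare held over the charger, with the empty well at (283,175). The charger's far edge again puts the well at (588.5,251.7), so I'll lower in.

```bash
python3 -m creep '-.018 -.007 .4 0 0 0;-.018 -.007 .8 0 0 0;-.018 -.007 1 0 0 0;-.018 -.007 1 0 0 0;-.018 -.007 1 0 0 0;-.018 -.007 1 0 0 0' | head -2
python3 go.py 588.1 251.8 140 0
```

```text
clock: 19.45
position: [589.1, 252.7, 161.4]
t 19.45 pos [589.1 252.7 161.4] shift [-0.011  0.009  0.214] turn [ 0.     -0.0004 -0.    ] F [-0.2 -0.3 -4. ] grip 0.531 65.1 q [ 19.  26.  84.  -0.  71. 110.]
```

```bash
python3 -m creep '-.01 .009 .1 0 0 0;-.01 .009 .2 0 0 0;-.01 .009 .26 0 0 0;-.01 .009 .32 0 0 0;-.01 .009 .38 0 0 0;-.01 .009 .44 0 0 0'
python3 go.py 588.1 251.8 91.5 0
```

```text
clock: 20.2
position: [587.0, 251.4, 115.3]
ee_rot: [[1.0, -0.0, -0.001], [-0.0, -1.0, -0.001], [-0.001, 0.001, -1.0]]
wrist_force: [-0.2, -0.2, -4.1]
grip_width: 0.531
grasp_force: 65.2
t 20.2 pos [587.  251.4 115.3] shift [ 0.011 -0.004  0.238] turn [ 0.0002  0.0001 -0.    ] F [-0.2 -0.2 -4.1] grip 0.531 65.2 q [ 19.  28.  87.  -0.  65. 109.]
```

The stem is 21 mm into the well with no side load.

```bash
python3 -m creep '.005 0 .06 0 0 0;.005 0 .12 0 0 0;.005 0 .17 0 0 0;.005 0 .21 0 0 0;.005 0 .235 0 0 0;.005 0 .235 0 0 0;.005 0 .235 0 0 0'
python3 go.py 588.1 251.8 91.3 0
```

```text
clock: 21.08
position: [587.6, 251.4, 92.4]
ee_rot: [[1.0, -0.0, -0.0], [-0.0, -1.0, -0.001], [-0.0, 0.001, -1.0]]
wrist_force: [0.6, -0.6, -5.4]
grip_width: 0.533
grasp_force: 65.2
t 21.07 pos [587.6 251.4  92.4] shift [ 0.005 -0.004  0.011] turn [ 0.0002  0.0001 -0.    ] F [ 0.6 -0.6 -5.4] grip 0.533 65.2 q [ 19.  30.  88.  -0.  62. 109.]
```

```bash
python3 -m creep '0 0 .01 0 0 0;0 0 .015 0 0 0;0 0 .015 0 0 0' | sed -n 2,4p
python3 -m creep '0 0 0 0 0 0;0 0 0 0 0 0;0 0 0 0 0 0;0 0 0 0 0 0;0 0 0 0 0 0' -1
python3 -m creep '0 0 -.1 0 0 0;0 0 -.3 0 0 0;0 0 -.6 0 0 0;0 0 -1 0 0 0;0 0 -1 0 0 0'|head -2
python3 -m creep '0 0 -.6 0 0 0;0 0 -1 0 0 0;0 0 -1 0 0 0'|head -2
python3 -m creep '-.3 .5 -.6 0 0 0;-.4 1 -.8 0 0 0;-.4 1 -.8 0 0 0;-.4 1 -.8 0 0 0;-.4 1 -.8 0 0 0'|head -2
python3 -c "
from h import *
shot('wrist','w4');shot('scene','g')
a=cv2.imread('pics/w4.png');b=cv2.imread('pics/g.png')
cv2.imwrite('pics/g1.png',cv2.resize(np.hstack([a,b]),(800,300)))"; python3 m2.py w4;python3 m2.py g
```

```text
position: [587.6, 251.4, 91.4]
ee_rot: [[1.0, -0.0, 0.0], [-0.0, -1.0, -0.001], [0.0, 0.001, -1.0]]
wrist_force: [-1.4, 0.4, 1.8]
clock: 22.08
position: [587.4, 251.3, 90.6]
ee_rot: [[1.0, -0.0, -0.001], [-0.0, -1.0, -0.001], [-0.001, 0.001, -1.0]]
wrist_force: [0.3, 0.2, -0.2]
grip_width: 0.996
grasp_force: 0.0
clock: 22.7
position: [590.2, 252.4, 195.5]
clock: 23.08
position: [589.4, 252.2, 294.7]
clock: 23.7
position: [547.3, 152.5, 368.8]
few 0
charger 6570 [588.3 251.7] [106.4 134.5] 89.9 z 60.2
dead 2047 [588.5 249.8] [46.3 49.6] 89.5 z 135.3
rack 6250 [561.1  25.2] [171.5  87.3] 5.8 z 60.4
spare few
box [ 584.9 -272.8] -10.49 ywidth 197.6 back edge [122.33807209] 0.9618723616045485
slot [ 559.4 -268.1] 204
charger 700 [586.2 252.6] [138.3 110.4] 0.5 z 60.5
dead 178 [587.  249.3] [46.9 50.5] 89.7 z 135.5
rack 854 [560.3  25.4] [172.1  91. ] 5.7 z 60.5
spare few
```

View pics/g1.png

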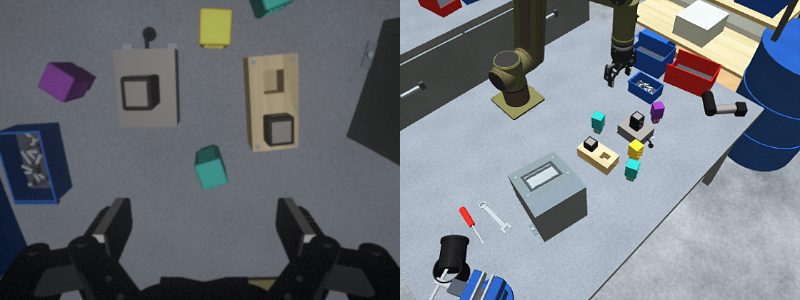

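The left half shows the spare in the charger at (140,92), with its top at z=135.3 and about 2 mm off the well's centre, so it's fully home. The right half shows the flap shut at (543,178), and the short pack, tools and bin look unmoved.

```bash
python3 -c "
from rig import ctrl
print(ctrl.job_done())"
```

```text
the job is handed in; nothing more can be done
None
```

I handed the job in at about 24 s: the dead pack went through the flap into the return box and the flap shut behind it, and the spare is seated fully home in the charger; the hand-in call returned no verdict.

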